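# Crack-check a 50 ml tube all round at the camera and clip it onto the rotator

### The arm

A 6-joint arm with a two-finger parallel gripper is mounted at the origin on a cart in front of the work surface, level with it; the furniture and walls round the work are solid. World frame = base frame: x ahead of the robot, y to its left, z up, the work surface at z = 0. Lengths are in m, angles in rad, forces in N, time in s.
With the tool pointing down it reaches from about 0.375 to 0.975 m from the base axis. Payload 3.8 kg.
Tool frame: the origin (TCP) lies on the centre line of the jaws, within the pads' length; the fingertips stand 8 mm ahead of it and the grasp point (between the pads) lies 11 mm behind it; z points along the fingers, y is the direction in which the jaws open and shut (so a half turn about z gives the same grasp; the last joint's range is limited). The gripper opens to 85 mm and grips with 20 to 120 N. Pads are 22 mm wide; open, the fingers measure 114 mm over their backs; the gripper's body (76 mm by 85 mm) begins 54 mm behind the grasp point. The pads swing forward as they close: fully open they stand 13 mm farther back than shut.
Start: joints at [-1.346, 0.264, 1.604, -0, 1.274, -0.037], TCP at [0.175, -0.652, 0.239] pointing down, gripper open.
Joint ranges: [-2.63, 2.63], [-0.94, 2.18], [0.31, 2.57], [-1.31, 4.45], [0, 2.66], [-2.55, 2.55]. Speed limits (rad/s): [2.57, 2.57, 3.14, 3.14, 3.14, 3.14].

### API

Orientations are given as a rotation vector (axis times angle).
In Python, from workcell import * gives the robot as it stands.
- The arm moves only by the tool play_rows, never from a script. Its arguments are lists of equal length, an entry for each row: "slide": the shift along the tool's x, y, z in cm, a list of three; "delta_rot": the turn, a rotation vector about the tool's x, y, z in rad, a list of three. In form: {"slide": [[x, y, z], ...], "delta_rot": [[wx, wy, wz], ...]}. A call has 1 to 12 rows; each row is the pose to reach, as a shift and turn from the pose measured when the call began, along the tool's axes at that moment; what a row does not reach only later rows make up. A row lasts 1/12 s, in which the tool goes at most 41.7 mm and 7.16 degrees, less where a joint would pass 70% of its speed; a pose out of reach is approached as far as the arm can. A call with a gripper value outside its range is refused whole. "hand" is the opening, from 0 (shut) to 1 (fully open), set as the call begins (left out, the last holds). The fingers move at their own pace and stop on an object; "force" is the grip in N (left out, the last holds). Time passes only in rows, so rows that repeat a pose let the fingers close. It gives the time, the measured TCP pose, the force and the opening at its end, in the units of the state.
- read_state(): the state, without advancing time (a new reading comes with each control period).
- read_camera(name): name is "side" or "top"; returns a dict with "image" (400x640x3 uint8, red, green, blue), "depth" (400x640 float32, m along the optical axis (not along the pixel's ray), 0 where there is no reading), "fovy" (degrees; the focal length in pixels is half the picture's height over the tangent of half this angle, whatever the lens; pixels are square), "cx", "cy" (the principal point, pixels), "world_from_camera" (4x4, takes a point from camera to world coordinates). Camera axes: x right, y up, looking along -z (the intrinsics and any distortion apply to the point x, -y, -z); pixel columns grow to the right and rows downward; lengths in m; the calibration is good to about 2 mm. A picture is of the moment at which its call begins.
- finish_job(): hands the job in, once; it reports no verdict.
Trained networks look in a picture, given as the dict that the camera call returned (one of the last four; its "shot" number tells which), for a name from the list of things; names that differ only in an ending like _2 or _b are one class to them, and where a whole thing is asked for, a point or a joint stands for the part that bears it (a point fixed in the world has none). Each returns a list of dicts, best first, with "conf" (0 to 1); they miss things now and then, are a little off and sometimes report something else, mostly with a low value. They report only what shows in the picture. A call takes as long as a camera call. They do not tell look-alikes from the thing itself.
- spot_in(target, picture): "bbox" ([centre column, centre row, width, height] in pixels, round what is visible of it).
- landmark_of(target, picture): "at" ([column, row] in pixels: a listed point, or the origin of a listed thing).
The state is a dict: "time": time; "q": joint angles; "joint_vel": joint speeds; "joint_torque": joint torques, N m; "tool_pos": TCP position; "tcp_rot": TCP orientation; "wrist_force": force on the tool from outside, world axes, zero at the start; "torque": the same for the moment, N m; "width": opening from 0.0 (shut) to 1.0 (fully open).
Only numpy, scipy, OpenCV 4.12 (cv2) and the standard library are available. Lean on these libraries where they do the work, as an engineer would, in place of code of your own. Each camera call takes 0.05 s, during which the arm holds its last target.

### The job

Before the labelled 50 ml tube in the yellow rack goes on the rotator, its whole wall must be checked for cracks at the inspection camera: hold it upright over the ring mark with its middle level with the lens and its label facing the lens, pause there for about a second, then turn it a third of a turn clockwise (seen from above) and pause, and another third clockwise and pause. Then, still upright, push the tube straight into the empty spring clip at the left end of the rotator's blue paddle fully home, until the clip's arms snap round it at about the middle of the tube, and let go. Leave the balance tube in the other clip and the other things on the bench where they are.

Things in the scene. Friction and masses are not known exactly. Their poses are not given: they have to be found in the camera images.
- tube_label_side (a point): Loose 50 ml screw-cap tube standing in the yellow rack (pink contents, blue cap, white label with a blue band and black bars): the point on its axis half-way up, 56 mm from tip and top. z axis up to the cap, x axis out through the middle of the label. Round wall 27.6 mm in diameter, round cap 32 mm in diameter, 43.5 to 56 mm above this point.
- tube_second_side (a point): The same point on the same tube, but its x axis points out through the side 120 degrees anticlockwise (seen from above) from the label. This side faces the lens after the first third of a turn clockwise.
- tube_third_side (a point): The same point again, its x axis out through the side 240 degrees anticlockwise (seen from above) from the label. This side faces the lens after the second third of a turn clockwise.
- tube: The same labelled tube, 112 mm tall, about 45 g; origin at its tip, axes as at the label side. It stands about 50 mm deep in its hole with 1 to 2 mm of play, its top about 125 mm above the bench.
- tube_rack: Yellow two-deck tube rack, fixed, 158 mm (its x) by 254 mm (its y), 63 mm high; origin at the centre of its underside. The labelled tube stands 18 mm along its x and 38.5 mm along its y; a thin orange-capped tube, fixed, 130 mm high, stands -54.5 mm along its x and -61.5 mm along its y.
- camera_lens (a point): Centre of the lens front of the inspection camera, 115 mm above the bench, in a white ring light; head 53 mm in diameter, on a fixed stand with a column 166 mm high, 78 mm behind the lens front. x axis level, from the ring mark to the lens and on into the camera (it looks along -x); z axis up.
- focus_point (a point): The camera's focus point, where the middle of the tube is to be held: at lens height, 90 mm in front of the lens, straight above the white ring mark (38 mm across, with cross lines) on the stand's dark base plate (100 mm wide, 12 mm high). Axes as at the lens.
- free_clip_seat (a point): Where the tube's half-way point belongs in the empty left clip of the fixed rotator, 115 mm above the bench, 10 mm below the clip's mid-height (clip 20 mm high). x axis level, the way the tube is pushed in; y left along the paddle; z up. The blue paddle's face lies 17 mm behind it (28 mm high, 172 mm long); the white housing (162 mm high) begins 49 mm behind it.
- free_clip_left_arm (a joint): The empty clip's left spring-steel arm, rad: -0.06 when empty, 0 with the tube seated, more as it is spread. Empty, the lips stand 8 mm before the seat with a gap of about 20 mm and flare to about 36 mm at the mouth, 16 mm before the seat. Pushing the tube past the lips takes roughly 3 to 5 N; then the arms close in front of it; home against the clip's back, it is held there with its weight.
- free_clip_right_arm (a joint): The right arm of the same clip, mirrored, same values.
- balance_tube_mid (a point): Half-way point on the axis of the second 50 ml tube (blue cap, label with a green band), of the same size, already clipped upright in the right-hand clip, 130 mm to the right of the empty one. Leave it alone.
- lab_timer: Digital bench timer, loose, 30x66x59 mm, origin under its middle. Leave it alone.
- blue_pen: Blue and white marker pen lying on the bench, loose, 17x135x16 mm. Leave it alone.
- tape_roll: Roll of tape lying flat, loose, 103 mm across, 25 mm high. Leave it alone.
Not all that is in view belongs to the job. What is shaped like the tube but red is not meant.

How it is judged:
On the way, in this order (a step that is already met when the one before it is completed fails the run):
1. the tube is held upright at the camera's focus with its label to the lens (horizontal distance between tube_label_side and focus_point below 0.025 m and z of tube_label_side in the frame of focus_point between -0.02 and 0.02 m and x of camera_lens in the frame of tube_label_side above 0.05 m and y of camera_lens in the frame of tube_label_side between -0.035 and 0.035 m and angle between tube_label_side's own z axis and vertical below 0.2 rad), for 0.5 s.
2. turned a third clockwise, its second side faces the lens (horizontal distance between tube_second_side and focus_point below 0.025 m and z of tube_second_side in the frame of focus_point between -0.02 and 0.02 m and x of camera_lens in the frame of tube_second_side above 0.05 m and y of camera_lens in the frame of tube_second_side between -0.035 and 0.035 m and angle between tube_second_side's own z axis and vertical below 0.2 rad), for 0.5 s.
3. turned another third clockwise, its third side faces the lens (horizontal distance between tube_third_side and focus_point below 0.025 m and z of tube_third_side in the frame of focus_point between -0.02 and 0.02 m and x of camera_lens in the frame of tube_third_side above 0.05 m and y of camera_lens in the frame of tube_third_side between -0.035 and 0.035 m and angle between tube_third_side's own z axis and vertical below 0.2 rad), for 0.5 s.
At the end, for the whole second after the job is handed in: The tube is snapped into the left clip: axis within 6 mm of the seat, height within 25 mm of it, upright within 0.12 rad, at rest and released; the balance tube has moved under 15 mm, timer, pen and tape under 30 mm (horizontal distance between tube_label_side and free_clip_seat below 0.006 m and z of tube_label_side in the frame of free_clip_seat between -0.025 and 0.025 m and angle between tube_label_side's own z axis and vertical below 0.12 rad and linear speed of tube below 0.02 m/s and distance of balance_tube_mid from where it was at the start of the episode below 0.015 m and distance of each of lab_timer, blue_pen, tape_roll from where it was at the start of the episode below 0.03 m); the robot touches nothing.
It fails at once if the balance tube is knocked in its clip or another bystander is shoved away (distance of balance_tube_mid from where it was at the start of the episode above 0.015 m or distance of any of lab_timer, blue_pen, tape_roll from where it was at the start of the episode above 0.03 m).
It also fails if it takes over 58 s, if anything falls off the work surface, if the arm or the gripper's body presses on something with over 40 N, if the wrist force passes 120 N, or if a joint passes its speed limit or range.

## Working session

There is one attempt and no reset: what is moved stays moved. The work goes in short steps, Python scripts to look and compute and a tool call to move; the robot and the scene stay as the last step left them, time stands still between calls to the robot, and variables do not carry over. Pictures are saved under pics/ and viewed, and the job is handed in when it is done.

Besides the shell and the picture viewer there is one more tool, called in YAML: its name, and indented under it one key for each argument. play_rows: Moves the arm, as the interface text tells. Its arguments: {"type":"object","properties":{"slide":{"type":"array"},"delta_rot":{"type":"array"},"hand":{"type":"number"},"force":{"type":"number"}},"required":["slide","delta_rot"]}

```bash
mkdir -p pics; ls; python3 - <<'E'
from workcell import *
import cv2,pickle
s=read_state();print(s)
for n in("side","top"):
    p=read_camera(n);print(n,p["fovy"],p["cx"],p["cy"],p["world_from_camera"],[k for k in p], p.get("distortion"))
    cv2.imwrite(f"pics/{n}0.png",p["image"][:,:,::-1]);pickle.dump(p,open(f"{n}0.pkl","wb"))
    for t in("tube_label_side","tube","tube_rack","camera_lens","focus_point","free_clip_seat","balance_tube_mid","lab_timer"):
        l=landmark_of(t,p);print(t,[(x["at"],round(x["conf"],2)) for x in l][:3])
E
```

```text
pics
{'time': 0.0, 'q': array([-1.34592592e+00,  2.64736505e-01,  1.60538788e+00,  9.78633240e-06,
        1.27367501e+00, -3.68932623e-02]), 'joint_vel': array([ 0.00085961,  0.00033168, -0.00022646, -0.0014781 ,  0.00116116,
       -0.00086296]), 'joint_torque': array([-1.17002801e-03, -5.15113378e+01, -3.67316294e+01, -2.32274679e-04,
        1.30357960e-02, -6.51523635e-06]), 'tool_pos': array([ 0.17452654, -0.65131082,  0.23796572]), 'tcp_rot': array([-3.11254471e+00, -4.09713178e-01,  3.10470433e-04]), 'wrist_force': array([-0.29447167,  0.04912644,  0.23364168]), 'torque': array([-0.03040554, -0.04161967, -0.02902409]), 'width': 1.001165148965688}
side 51.975653907043814 325.7565451082115 195.95384972103278 [[ 0.88335307  0.30083566 -0.35942351 -0.02860063]
 [-0.46856261  0.54768493 -0.69317407 -1.07465495]
 [-0.01168064  0.78072986  0.62475951  1.03284696]
 [ 0.          0.          0.          1.        ]] ['image', 'depth', 'fovy', 'cx', 'cy', 'world_from_camera', 'shot'] None
tube_label_side [([310.8, 139.6], 0.45), ([304.7, 161.2], 0.41)]
tube [([309.6, 156.4], 0.49), ([3
[... 301 characters left out ...]
99240603 -0.12203345  0.35608664]
 [-0.99987413  0.014865   -0.00554666 -0.04401244]
 [-0.00369051  0.12210368  0.99251049  1.31932885]
 [ 0.          0.          0.          1.        ]] ['image', 'depth', 'fovy', 'cx', 'cy', 'world_from_camera', 'shot'] None
tube_label_side [([174.6, 196.7], 0.76), ([172.2, 157.7], 0.74), ([219.9, 185.0], 0.5)]
tube [([179.7, 161.4], 0.69), ([182.5, 200.5], 0.46), ([219.6, 186.0], 0.42)]
tube_rack [([230.2, 176.0], 0.66)]
camera_lens [([326.1, 167.4], 0.81)]
focus_point [([330.9, 196.0], 0.72), ([411.6, 206.2], 0.68)]
free_clip_seat [([410.8, 207.5], 0.84)]
balance_tube_mid [([455.0, 205.3], 0.58), ([328.1, 165.0], 0.54)]
lab_timer [([276.3, 247.1], 0.61)]
```

View pics/side0.png

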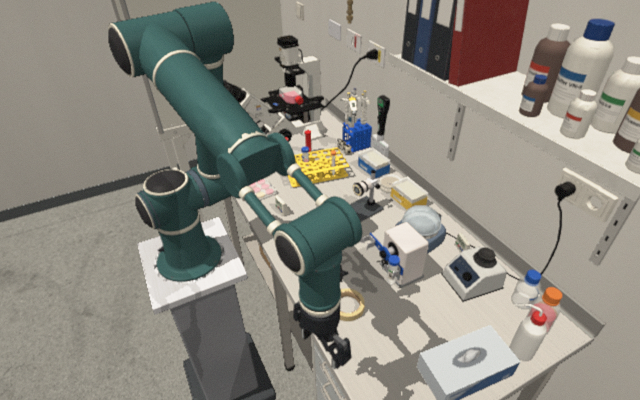

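View pics/top0.png

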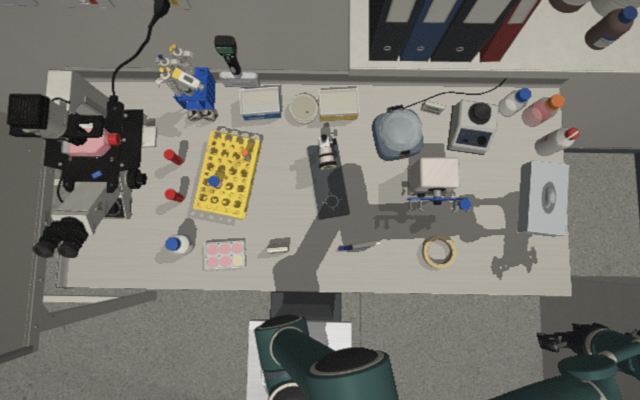

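```bash
python3 - <<'E'
import cv2,pickle
p=pickle.load(open("top0.pkl","rb"))["image"][:,:,::-1]
cv2.imwrite("pics/top0z.png",cv2.resize(p[120:260,140:340],None,fx=4,fy=4,interpolation=cv2.INTER_CUBIC))
cv2.imwrite("pics/top0y.png",cv2.resize(p[120:260,300:500],None,fx=4,fy=4,interpolation=cv2.INTER_CUBIC))
p=pickle.load(open("side0.pkl","rb"))["image"][:,:,::-1]
cv2.imwrite("pics/side0z.png",cv2.resize(p[110:310,250:450],None,fx=3,fy=3,interpolation=cv2.INTER_CUBIC))
E
```

```text
(no output)
```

View pics/top0z.png

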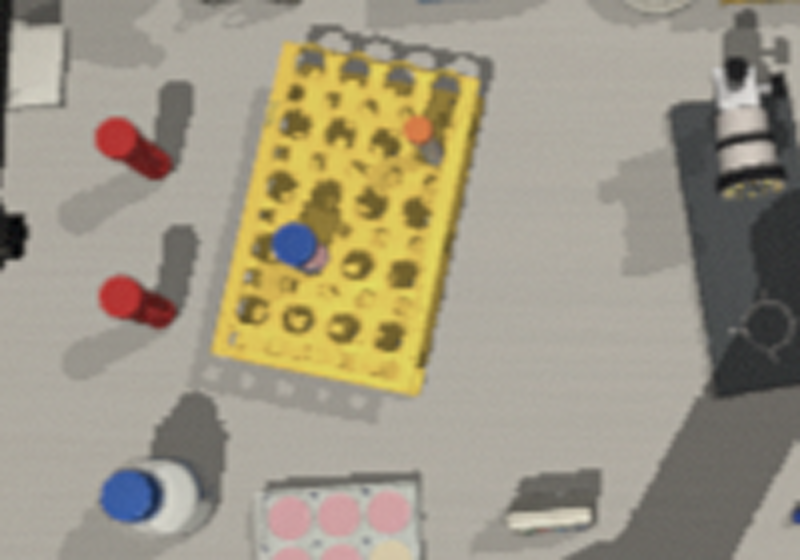

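View pics/top0y.png

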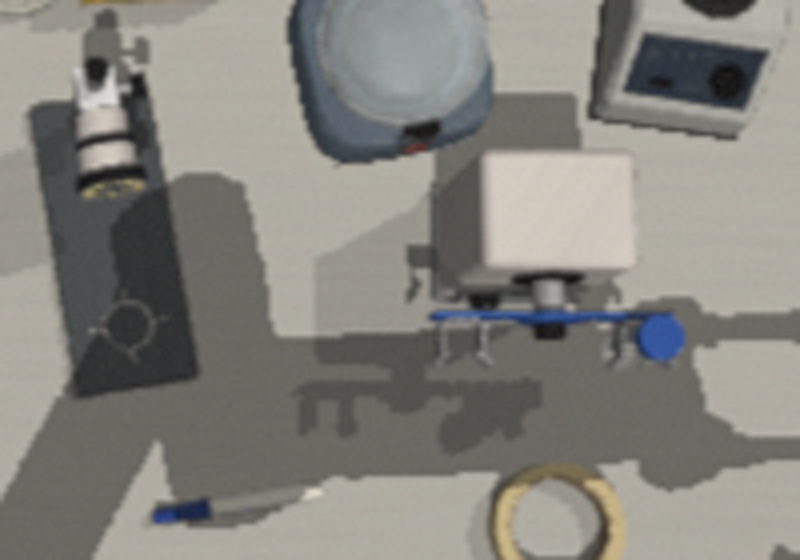

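View pics/side0z.png

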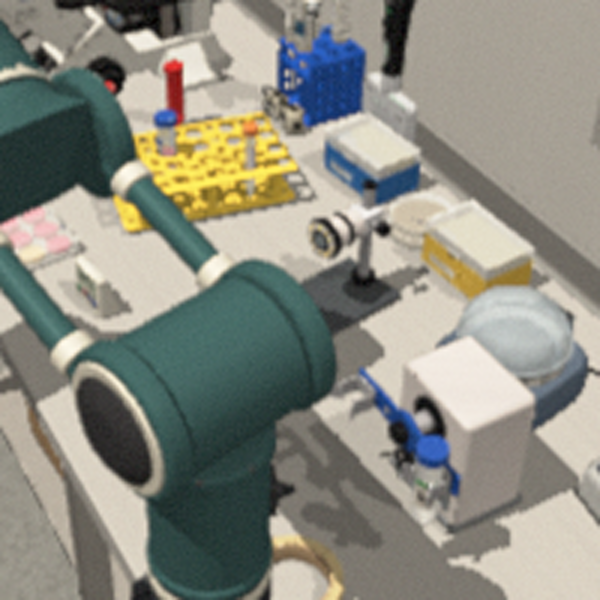

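```bash
cat > h.py <<'E'
import numpy as np,cv2,pickle
def ray(p,u,v):
    f=200/np.tan(np.radians(p["fovy"]/2))
    d=np.stack([(np.asarray(u,float)-p["cx"])/f,-(np.asarray(v,float)-p["cy"])/f,-np.ones(np.shape(u))],-1)
    return d
def atz(p,u,v,z):
    T=p["world_from_camera"];d=ray(p,u,v)@T[:3,:3].T;o=T[:3,3]
    return o+d*((z-o[2])/d[...,2])[...,None]
def cloud(p):
    vv,uu=np.mgrid[0:400,0:640]
    T=p["world_from_camera"];return (ray(p,uu,vv)*p["depth"][...,None])@T[:3,:3].T+T[:3,3]
def proj(p,X):
    T=p["world_from_camera"];c=(np.asarray(X)-T[:3,3])@T[:3,:3];f=200/np.tan(np.radians(p["fovy"]/2))
    return np.stack([p["cx"]+f*c[...,0]/-c[...,2],p["cy"]-f*c[...,1]/-c[...,2]],-1)
E
python3 - <<'E'
from h import *
p=pickle.load(open("top0.pkl","rb"));s=pickle.load(open("side0.pkl","rb"))
np.set_printoptions(precision=4,suppress=True)
C=cloud(p);I=p["image"].astype(int);H=cv2.cvtColor(p["image"],cv2.COLOR_RGB2HSV)
print("bench z",np.median(C[250:280,340:420,2]))
def comp(m,box,name,z=None):
    u0,u1,v0,v1=box;mm=np.zeros_like(m);mm[v0:v1,u0:u1]=m[v0:v1,u0:u1]
    n,l,st,c=cv2.connectedComponentsWithStats(mm.astype(np.uint8))
    k=1+np.argmax(st[1:,4]);P=C[l==k];P=P[P[:,2]>-0.05]
    print(name,c[k],st[k],"cloud med",np.median(P,0),"zmax",np.percentile(P[:,2],[50,90,98]))
    if z is not None: print("   atz",atz(p,c[k][0],c[k][1],z))
blue=(H[...,0]>100)&(H[...,0]<130)&(H[...,1]>140)&(I[...,2]>80)
comp(blue,(200,230,165,200),"tubecap",.125)
comp(blue,(455,475,190,220),"balcap",.171)
yel=(H[...,0]>20)&(H[...,0]<35)&(H[...,1]>120)
# rack outline
m=np.zeros_like(yel);m[110:230,180:275]=yel[110:230,180:275]
k=m.astype(np.uint8); k=cv2.morphologyEx(k,cv2.MORPH_CLOSE,np.ones((9,9)))
r=cv2.minAreaRect(np.argwhere(k)[:,::-1].astype(np.float32));print("rack",r)
bp=cv2.boxPoints(r);print(atz(p,bp[:,0],bp[:,1],.063))
oc=(H[...,0]<15)&(H[...,1]>150)&(I[...,0]>180);comp(oc,(238,250,145,160),"orange",.130)
print("ring",atz(p,300+130/4,120+325/4,.012))
print("lens rough depth");
for u,v in[(327,167),(334,167),(325,150)]:print(C[v,u])
# paddle
pad=blue&(C[...,2]>.08);comp(pad,(405,456,190,215),"paddle",.129)
E
```

```text
bench z 0.0011755981438343888
tubecap [213.0938 180.7656] [209 177   9   9  64] cloud med [0.5661 0.2566 0.1244] zmax [0.1244 0.1283 0.1297]
   atz [0.5663 0.2562 0.125 ]
balcap [464.5789 203.6316] [459 199  12  10  95] cloud med [ 0.5028 -0.4597  0.1727] zmax [0.1727 0.175  0.1761]
   atz [ 0.5039 -0.4604  0.171 ]
rack ((226.9326171875, 173.6700897216797), (52.7292594909668, 81.10920715332031), 12.154940605163574)
[[0.4926 0.3306 0.063 ]
 [0.7429 0.2899 0.063 ]
 [0.7096 0.1274 0.063 ]
 [0.461  0.1718 0.063 ]]
orange [244.     151.7576] [241 149   7   7  33] cloud med [0.6531 0.1675 0.1305] zmax [0.1305 0.1347 0.5615]
   atz [0.6532 0.1679 0.13  ]
ring [ 0.5257 -0.0986  0.012 ]
lens rough depth
[ 0.6137 -0.077   0.1179]
[ 0.6362 -0.1022  0.0147]
[ 0.6601 -0.07    0.1373]
paddle [437.1842 199.1053] [428 198  20   3  38] cloud med [ 0.5199 -0.3908  0.139 ] zmax [0.139  0.1476 0.1503]
   atz [ 0.5213 -0.3968  0.129 ]
```

```bash
python3 - <<'E'
from h import *
p=pickle.load(open("top0.pkl","rb"))["image"][:,:,::-1]
def z(p,x0,x1,y0,y1,f,n): cv2.imwrite("pics/"+n,cv2.resize(p[y0:y1,x0:x1],None,fx=f,fy=f,interpolation=cv2.INTER_NEAREST))
z(p,400,470,180,225,11,"clip.png")
z(p,195,240,160,200,12,"tubet.png")
p=pickle.load(open("side0.pkl","rb"))["image"][:,:,::-1]
z(p,290,350,135,185,12,"tubes.png")
E
```

```text
(no output)
```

View pics/clip.png

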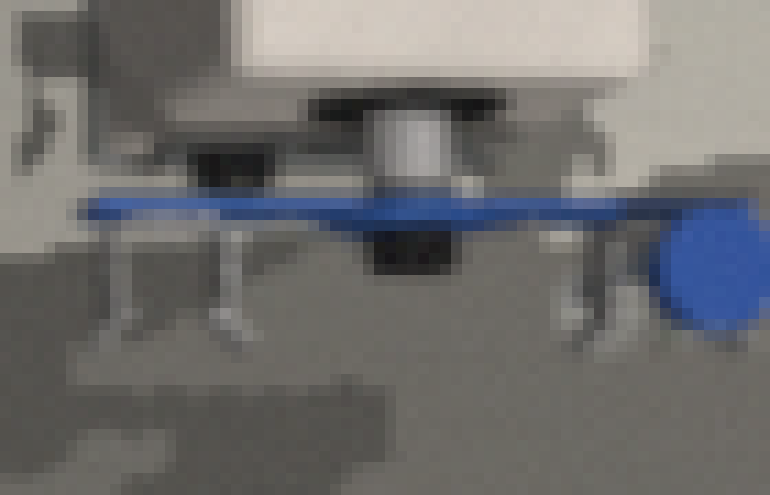

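View pics/tubet.png

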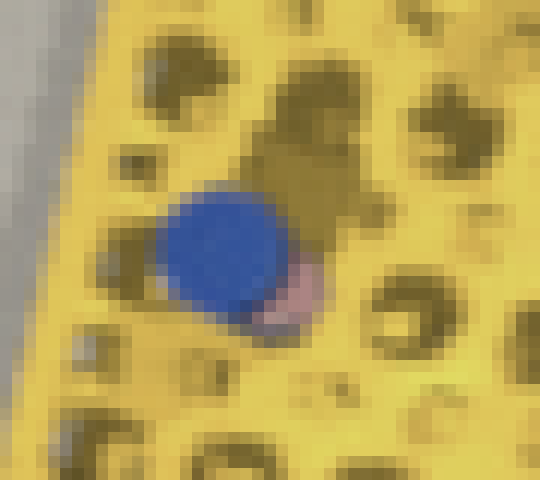

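View pics/tubes.png

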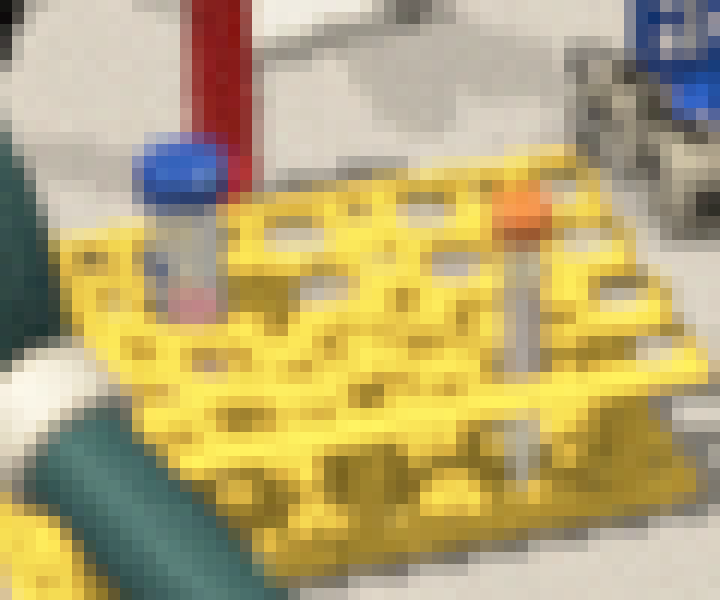

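```bash
cat >> h.py <<'E'
from scipy.spatial.transform import Rotation as Rt
def plan(st,pos,yaw_deg):
    R0=Rt.from_rotvec(st["tcp_rot"]);yw=np.radians(yaw_deg)
    y=np.array([np.cos(yw),np.sin(yw),0]);z=np.array([0,0,-1.]);x=np.cross(y,z)
    R1=Rt.from_matrix(np.stack([x,y,z],1))
    s=R0.inv().apply(np.asarray(pos)-st["tool_pos"])*100
    return np.round(s,2),np.round((R0.inv()*R1).as_rotvec(),4)
def yaw(st):
    y=Rt.from_rotvec(st["tcp_rot"]).as_matrix()[:,1];return np.degrees(np.arctan2(y[1],y[0]))
E
python3 - <<'E'
from h import *
from workcell import *
np.set_printoptions(precision=4,suppress=True)
p=pickle.load(open("top0.pkl","rb"));s=pickle.load(open("side0.pkl","rb"))
u=np.array([407.5,420,468]);v=np.array([198.9,199,199.2]);print("paddle",atz(p,u,v,.139))
print("arms",atz(p,400+np.array([118,232,175])/11,180+np.array([280,280,280])/11,.135))
print("housing front top",atz(p,400+np.array([240,645])/11,180+np.array([75,75])/11,.162))
# plate edges
print("plate",atz(p,300+np.array([30,77,197,165.])/4,120+np.array([110,395,375,190])/4,.012))
print("lens top", atz(p,300+np.array([112.])/4,120+np.array([187.])/4,.115+.02))
for nm,P in(("seat",(.502,-.3304,.115)),("focus",(.5257,-.0986,.115)),("tube",(.566,.2555,.069)),("bal",(.504,-.4604,.115))):
    print(nm,"side px",proj(s,np.array(P)),"top px",proj(p,np.array(P)))
st=read_state();print(yaw(st),plan(st,(.566,.2555,.24),-105))
E
```

```text
paddle [[ 0.5192 -0.3086  0.139 ]
 [ 0.5195 -0.3445  0.139 ]
 [ 0.521  -0.4822  0.139 ]]
arms [[ 0.5009 -0.3186  0.135 ]
 [ 0.5014 -0.3484  0.135 ]
 [ 0.5011 -0.3335  0.135 ]]
housing front top [[ 0.5511 -0.3444  0.162 ]
 [ 0.5527 -0.4483  0.162 ]]
plate [[ 0.6998 -0.0161  0.012 ]
 [ 0.4692 -0.0572  0.012 ]
 [ 0.4865 -0.1521  0.012 ]
 [ 0.6355 -0.1257  0.012 ]]
lens top [[ 0.6109 -0.0794  0.135 ]]
seat side px [367.6484 243.8238] top px [413.1915 205.9504]
focus side px [337.936  200.2758] top px [334.0079 196.7556]
tube side px [305.2744 159.3905] top px [217.7673 184.0982]
bal side px [392.3923 271.7448] top px [457.697  205.9334]
-75.00179071951469 (array([ 61.28, -77.53,  -0.07]), array([ 0.    , -0.    ,  0.5236]))
```

play_rows:
  slide:
    - [61.3,-77.5,-1]
    - [61.3,-77.5,-1]
    - [61.3,-77.5,-1]
    - [61.3,-77.5,-1]
    - [61.3,-77.5,-1]
    - [61.3,-77.5,-1]
    - [61.3,-77.5,-1]
    - [61.3,-77.5,-1]
    - [61.3,-77.5,-1]
    - [61.3,-77.5,-1]
    - [61.3,-77.5,-1]
    - [61.3,-77.5,-1]
  delta_rot:
    - [0,0,0.5236]
    - [0,0,0.5236]
    - [0,0,0.5236]
    - [0,0,0.5236]
    - [0,0,0.5236]
    - [0,0,0.5236]
    - [0,0,0.5236]
    - [0,0,0.5236]
    - [0,0,0.5236]
    - [0,0,0.5236]
    - [0,0,0.5236]
    - [0,0,0.5236]
  hand: 1
  force: 60

```text
time: 1.9
tool_pos: [0.3731, -0.1911, 0.2448]
tcp_rot: [3.114, -0.411, 0.002]
wrist_force: [1.1, -0.1, 0.4]
width: 1.002
```

```bash
python3 - <<'E'
from h import *
from workcell import *
st=read_state();print(st["time"],st["tool_pos"],st["q"],yaw(st),plan(st,(.566,.2555,.20),-105))
E
```

```text
1.9 [ 0.37312708 -0.19111792  0.24480503] [-5.32834848e-01 -2.44493840e-01  2.10680441e+00  5.14372483e-05
  1.27777462e+00  1.30032405e+00] -105.03313206742179 (array([  7.04, -48.14,   4.47]), array([ 0.0004, -0.0015, -0.0006]))
```

play_rows:
  slide:
    - [7.04,-48.1,4.4]
    - [7.04,-48.1,4.4]
    - [7.04,-48.1,4.4]
    - [7.04,-48.1,4.4]
    - [7.04,-48.1,4.4]
    - [7.04,-48.1,4.4]
    - [7.04,-48.1,4.4]
    - [7.04,-48.1,4.4]
    - [7.04,-48.1,4.4]
    - [7.04,-48.1,4.4]
    - [7.04,-48.1,4.4]
    - [7.04,-48.1,4.4]
  delta_rot:
    - [0,0,0]
    - [0,0,0]
    - [0,0,0]
    - [0,0,0]
    - [0,0,0]
    - [0,0,0]
    - [0,0,0]
    - [0,0,0]
    - [0,0,0]
    - [0,0,0]
    - [0,0,0]
    - [0,0,0]

```text
time: 2.9
tool_pos: [0.5667, 0.2584, 0.2005]
tcp_rot: [-3.115, 0.409, -0.003]
wrist_force: [0.2, -0.3, 0.3]
width: 1.004
```

```bash
python3 - <<'E'
from h import *
from workcell import *
p=read_camera("side");cv2.imwrite("pics/s1.png",p["image"][:,:,::-1])
st=read_state();print(st["time"],st["tool_pos"],st["q"],yaw(st),plan(st,(.566,.2555,.106),-105))
I=p["image"][:,:,::-1];cv2.imwrite("pics/s1z.png",cv2.resize(I[135:185,290:350],None,fx=12,fy=12,interpolation=cv2.INTER_NEAREST))
E
```

```text
2.95 [0.5682848  0.26261825 0.19983745] [0.39187485 0.19642081 1.7602967  0.00245128 1.18030395 2.22140699] -104.87733749518826 (array([-0.06,  0.79,  9.38]), array([-0.0046, -0.0023,  0.0021]))
```

View pics/s1z.png

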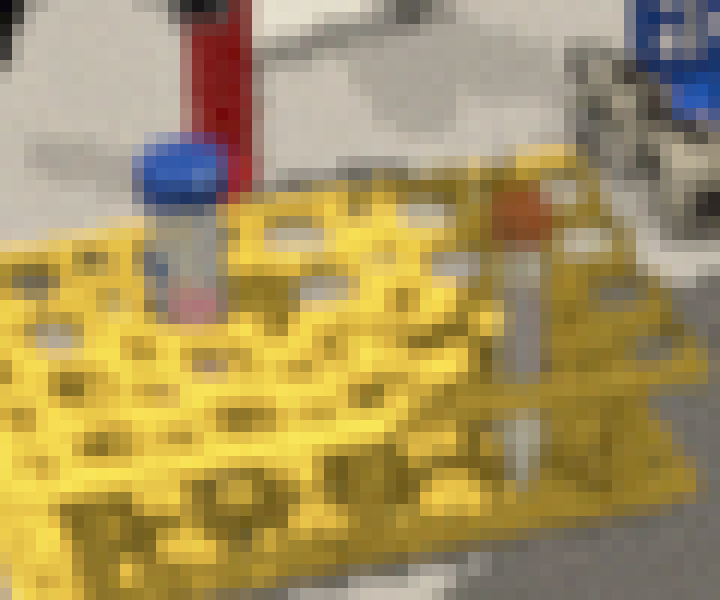

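play_rows:
  slide:
    - [-0.06,0.79,2]
    - [-0.06,0.79,2]
    - [-0.06,0.79,2]
    - [-0.06,0.79,5]
    - [-0.06,0.79,7.5]
    - [-0.06,0.79,9.4]
    - [-0.06,0.79,9.4]
    - [-0.06,0.79,9.4]
    - [-0.06,0.79,9.4]
  delta_rot:
    - [0,0,0]
    - [0,0,0]
    - [0,0,0]
    - [0,0,0]
    - [0,0,0]
    - [0,0,0]
    - [0,0,0]
    - [0,0,0]
    - [0,0,0]

```text
time: 3.7
tool_pos: [0.5672, 0.2554, 0.1079]
tcp_rot: [-3.11, 0.407, -0.008]
wrist_force: [0.1, 0.5, 0.4]
width: 1.0
```

play_rows:
  slide:
    - [0,0,0]
    - [0,0,0]
    - [0,0,0]
    - [0,0,0]
    - [0,0,0]
    - [0,0,0]
    - [0,0,0]
    - [0,0,0]
  delta_rot:
    - [0,0,0]
    - [0,0,0]
    - [0,0,0]
    - [0,0,0]
    - [0,0,0]
    - [0,0,0]
    - [0,0,0]
    - [0,0,0]
  hand: 0
  force: 60

```text
time: 4.37
tool_pos: [0.5679, 0.2557, 0.109]
tcp_rot: [-3.109, 0.407, -0.011]
wrist_force: [-0.9, -0.3, 6.5]
width: 0.354
```

```bash
python3 - <<'E'
from h import *
from workcell import *
st=read_state();print(st["time"],st["tool_pos"],st["wrist_force"],st["width"],yaw(st),plan(st,(.566,.2555,.196),-105))
E
```

```text
4.3667 [0.56794946 0.25569829 0.10897698] [-0.85322138 -0.26831219  6.49547579] 0.3542281387227596 -104.91178592785162 (array([-0.13,  0.01, -8.7 ]), array([-0.0071, -0.0059,  0.0015]))
```

play_rows:
  slide:
    - [0,0,-1]
    - [0,0,-3]
    - [0,0,-5]
    - [0,0,-7.5]
    - [0,0,-10]
    - [0,0,-10]
    - [0,0,-10]
  delta_rot:
    - [0,0,0]
    - [0,0,0]
    - [0,0,0]
    - [0,0,0]
    - [0,0,0]
    - [0,0,0]
    - [0,0,0]

```text
time: 4.95
tool_pos: [0.5683, 0.2556, 0.2113]
tcp_rot: [-3.107, 0.407, -0.016]
wrist_force: [-0.1, -0.2, 0.0]
width: 0.358
```

```bash
python3 - <<'E'
from h import *
from workcell import *
p=read_camera("side");I=p["image"][:,:,::-1]
cv2.imwrite("pics/s2z.png",cv2.resize(I[90:190,270:370],None,fx=6,fy=6,interpolation=cv2.INTER_NEAREST))
st=read_state();print(st["time"],st["tool_pos"],st["wrist_force"],st["width"],yaw(st),plan(st,(.5257,-.0986,.155),-17),plan(st,(.53,-.05,.21),-17))
E
```

```text
5.0 [0.56713753 0.25513728 0.20928279] [ 0.04255922 -0.90471075 -1.25715949] 0.35732551491573294 -104.9102149762445 (array([ 5.06, 35.29,  5.2 ]), array([-1.0000e-03, -1.0700e-02, -1.5343e+00])) (array([ 4.26, 30.44, -0.27]), array([-1.0000e-03, -1.0700e-02, -1.5343e+00]))
```

View pics/s2z.png

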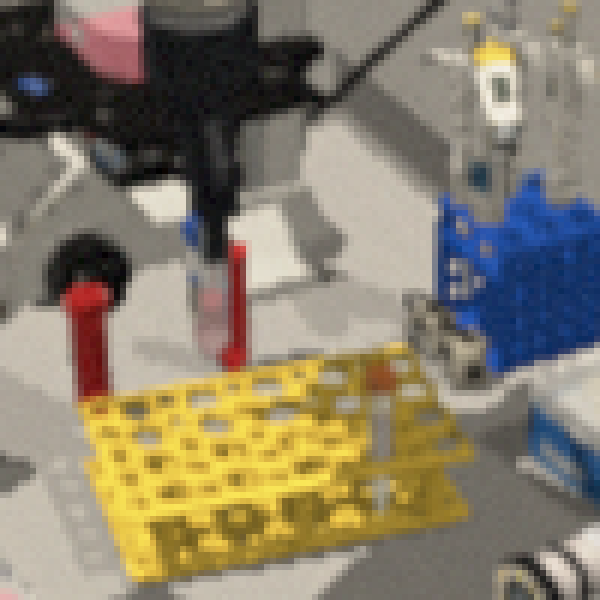

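play_rows:
  slide:
    - [4.3,31,-0.2]
    - [4.3,31,-0.2]
    - [4.3,31,-0.2]
    - [4.3,31,-0.2]
    - [4.3,31,-0.2]
    - [4.3,31,-0.2]
    - [4.3,31,-0.2]
    - [4.3,31,-0.2]
    - [4.3,31,-0.2]
    - [4.3,31,-0.2]
    - [4.3,31,-0.2]
    - [4.3,31,-0.2]
  delta_rot:
    - [0,-0.01,-1.53]
    - [0,-0.01,-1.53]
    - [0,-0.01,-1.53]
    - [0,-0.01,-1.53]
    - [0,-0.01,-1.53]
    - [0,-0.01,-1.53]
    - [0,-0.01,-1.53]
    - [0,-0.01,-1.53]
    - [0,-0.01,-1.53]
    - [0,-0.01,-1.53]
    - [0,-0.01,-1.53]
    - [0,-0.01,-1.53]

```text
time: 6.0
tool_pos: [0.5272, -0.0559, 0.2069]
tcp_rot: [-2.607, -1.745, 0.003]
wrist_force: [-0.1, 0.6, -1.4]
width: 0.354
```

```bash
cat > look.py <<'E'
import sys
from h import *
from workcell import *
np.set_printoptions(precision=4,suppress=True)
p=read_camera("side");pickle.dump(p,open(f"side_{sys.argv[1]}.pkl","wb"));I=p["image"][:,:,::-1]
st=read_state();pickle.dump(st,open(f"st_{sys.argv[1]}.pkl","wb"))
c=proj(p,st["tool_pos"]-[0,0,.04]).round().astype(int);print("tube mid px",c)
x,y=c;cv2.imwrite(f"pics/{sys.argv[1]}.png",cv2.resize(I[max(y-30,0):y+30,x-30:x+30],None,fx=10,fy=10,interpolation=cv2.INTER_NEAREST))
print(st["time"],st["tool_pos"],st["wrist_force"],st["width"],yaw(st))
E
python3 look.py a
```

```text
tube mid px [332 182]
6.05 [ 0.5273 -0.0557  0.2069] [-0.5567  0.8489 -0.6352] 0.3584873679295359 -22.05860395839898
```

View pics/a.png

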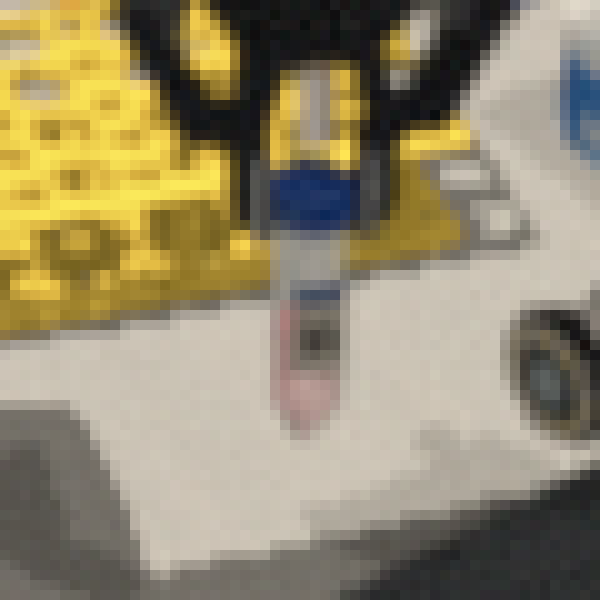

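play_rows:
  slide:
    - [0,0,0]
    - [0,0,0]
    - [0,0,0]
    - [0,0,0]
    - [0,0,0]
    - [0,0,0]
    - [0,0,0]
  delta_rot:
    - [0,0,0.45]
    - [0,0,0.45]
    - [0,0,0.45]
    - [0,0,0.45]
    - [0,0,0.45]
    - [0,0,0.45]
    - [0,0,0.45]

```text
time: 6.63
tool_pos: [0.5267, -0.0555, 0.2059]
tcp_rot: [-2.927, -1.13, 0.007]
wrist_force: [-0.6, -0.0, -0.9]
width: 0.355
```

```bash
python3 look.py b
```

```text
tube mid px [332 182]
6.6833 [ 0.5268 -0.0556  0.2062] [ 0.2856 -0.3968 -0.3688] 0.3533836031058892 -47.79956264783146
```

View pics/b.png

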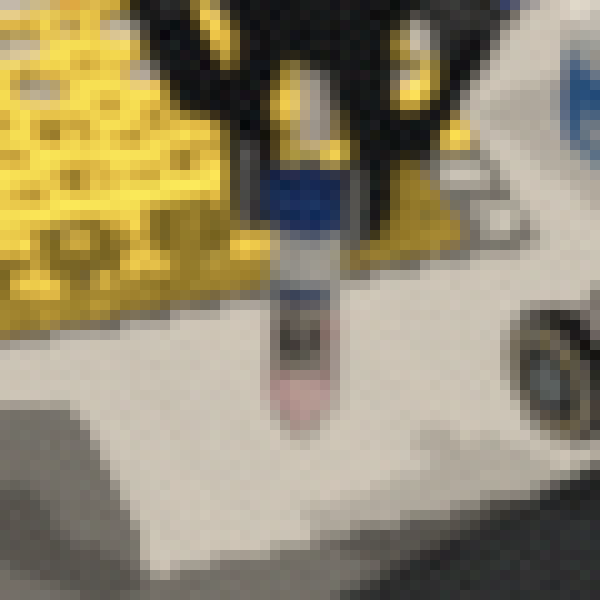

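```bash
python3 - <<'E'
from h import *
from workcell import *
st=read_state();print(plan(st,(.5257,-.0986,.156),92))
E
```

```text
(array([-2.96,  3.14,  5.01]), array([-0.0052, -0.0055, -2.4399]))
```

play_rows:
  slide:
    - [-2.96,3.14,0]
    - [-2.96,3.14,0]
    - [-2.96,3.14,1]
    - [-2.96,3.14,3]
    - [-2.96,3.14,4]
    - [-2.96,3.14,5]
    - [-2.96,3.14,5]
    - [-2.96,3.14,5]
    - [-2.96,3.14,5]
    - [-2.96,3.14,5]
    - [-2.96,3.14,5]
    - [-2.96,3.14,5]
  delta_rot:
    - [-0.005,-0.005,-2.44]
    - [-0.005,-0.005,-2.44]
    - [-0.005,-0.005,-2.44]
    - [-0.005,-0.005,-2.44]
    - [-0.005,-0.005,-2.44]
    - [-0.005,-0.005,-2.44]
    - [-0.005,-0.005,-2.44]
    - [-0.005,-0.005,-2.44]
    - [-0.005,-0.005,-2.44]
    - [-0.005,-0.005,-2.44]
    - [-0.005,-0.005,-2.44]
    - [-0.005,-0.005,-2.44]

```text
time: 7.68
tool_pos: [0.5257, -0.0985, 0.156]
tcp_rot: [-1.38, -2.82, 0.002]
wrist_force: [0.3, -0.2, -0.4]
width: 0.352
```

```bash
python3 - <<'E'
from h import *
from workcell import *
st=read_state();print(yaw(st),st["tool_pos"],plan(st,(.5257,-.0986,.156),92))
E
```

```text
37.8360757380441 [ 0.52565624 -0.0985248   0.15595417] (array([-0.01, -0.  , -0.  ]), array([-0.0013, -0.0023, -0.9453]))
```

play_rows:
  slide:
    - [0,0,0]
    - [0,0,0]
    - [0,0,0]
    - [0,0,0]
    - [0,0,0]
    - [0,0,0]
    - [0,0,0]
    - [0,0,0]
    - [0,0,0]
    - [0,0,0]
    - [0,0,0]
    - [0,0,0]
  delta_rot:
    - [0,0,-0.945]
    - [0,0,-0.945]
    - [0,0,-0.945]
    - [0,0,-0.945]
    - [0,0,-0.945]
    - [0,0,-0.945]
    - [0,0,-0.945]
    - [0,0,-0.945]
    - [0,0,-0.945]
    - [0,0,-0.945]
    - [0,0,-0.945]
    - [0,0,-0.945]

```text
time: 8.68
tool_pos: [0.5256, -0.0985, 0.1559]
tcp_rot: [0.052, -3.139, 0.0]
wrist_force: [-0.2, 0.1, 0.8]
width: 0.357
```

```bash
python3 look.py c; python3 - <<'E'
from h import *
from workcell import *
p=read_camera("top");st=read_state();I=p["image"][:,:,::-1].copy()
cv2.imwrite("pics/t_c.png",cv2.resize(I[150:230,290:370],None,fx=7,fy=7,interpolation=cv2.INTER_NEAREST))
print(plan(st,(.5257,-.0986,.156),92),proj(p,np.array([.5257,-.0986,.012])))
E
```

```text
tube mid px [338 200]
8.7333 [ 0.5256 -0.0985  0.1559] [-0.2088 -0.5645  0.1254] 0.3555162863106053 91.92520892640103
(array([-0.01, -0.01, -0.  ]), array([-0.0001, -0.0026, -0.0011])) [332.49830475 201.24878084]
```

View pics/c.png

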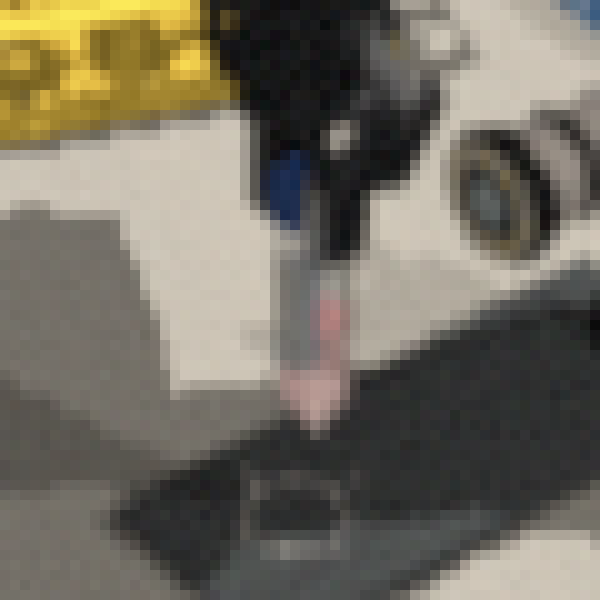

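View pics/t_c.png

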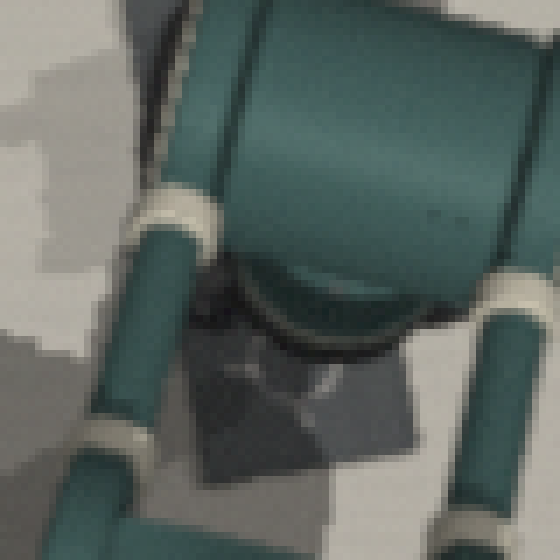

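```bash
python3 - <<'E'
from h import *
for n in "bc":
    p=pickle.load(open(f"side_{n}.pkl","rb"));st=pickle.load(open(f"st_{n}.pkl","rb"))
    x,y=proj(p,st["tool_pos"]-[0,0,.04]).round().astype(int)
    print(n)
    for r in range(y-6,y+14,2):
        print(r-y," ".join("%3d,%3d,%3d"%tuple(p["image"][r,c]) for c in range(x-4,x+7)))
E
```

```text
b
-6 227,190, 81 182,163,118 142,138,128 136,135,130 133,134,133 130,129,130 141,141,136 151,147,135 109,103, 88  96, 91, 80 111, 96, 59
-4 152,130, 64 151,141,118 149,147,138 147,144,137 155,151,143 157,154,144 159,153,143 150,144,129 134,121, 83 130,109, 60 119,100, 59
-2 127,115, 82 102,103,102 105,107,111 113,116,115 123,125,126 124,124,126 130,128,126 149,145,138 167,161,150 171,164,153 173,166,155
0 163,158,148 125,121,114  95, 91, 91  83, 81, 86  91, 88, 94  94, 92, 96 110,107,107 154,149,141 198,191,177 207,198,185 208,200,186
2 187,177,166 128,120,112  84, 76, 69  99, 92, 84 108,102, 90 101, 94, 83 137,115,108 169,149,140 196,183,172 206,197,183 204,196,181
4 185,175,161 123,114,107  61, 58, 53  66, 59, 57  85, 80, 74  77, 72, 66 127,112,103 160,146,139 193,182,170 203,197,182 205,196,181
6 179,168,158 135,123,113 113,102, 93 113,106, 94 115,108, 99 119,111,102 135,119,111 161,148,142 193,184,171 200,195,180 202,195,180
8 181,167,156 164,136,132 174,142,140 180,153,144 177,150,143 176,147,142 168,140,137 168,154,145 194,188,173 201,193,179 204,196,183
10 192,182,171 176,155,
[... 893 characters left out ...]
,114 155,145,135 173,166,154
4 178,171,158 140,139,131 116,112,109 108,106,103 112,114,111 118,109,113 141,117,114 153,125,119 155,134,128 168,160,150 179,171,159
6 200,191,176 166,159,151 134,123,119 119,112,109 124,119,117 137,121,121 154,127,124 150,122,117 139,119,113 139,130,122 139,135,125
8 134,130,120 142,134,124 159,135,129 173,141,137 176,147,141 184,155,148 183,154,148 180,151,147 134,115,111  73, 65, 63  38, 37, 38
10 115,110,102 112,106,101 120,109,103 146,123,119 171,145,139 186,159,150 176,149,143 146,124,118  97, 86, 83  59, 55, 57  48, 45, 48
12  90, 86, 82  74, 73, 68  52, 52, 52  57, 55, 53 105, 92, 88 138,123,119 113,102, 98  60, 55, 55  45, 45, 42  46, 46, 48  41, 45, 44
```

play_rows:
  slide:
    - [0,0,0]
    - [0,0,0]
    - [0,0,0]
    - [0,0,0]
    - [0,0,0]
    - [0,0,0]
    - [0,0,0]
    - [0,0,0]
    - [0,0,0]
    - [0,0,0]
    - [0,0,0]
    - [0,0,0]
  delta_rot:
    - [0,0,0]
    - [0,0,0]
    - [0,0,0]
    - [0,0,0]
    - [0,0,0]
    - [0,0,0]
    - [0,0,0]
    - [0,0,0]
    - [0,0,0]
    - [0,0,0]
    - [0,0,0]
    - [0,0,0]

```text
time: 9.78
tool_pos: [0.5256, -0.0985, 0.1559]
tcp_rot: [0.053, -3.139, 0.0]
wrist_force: [-0.2, 0.8, -0.7]
width: 0.356
```

play_rows:
  slide:
    - [0,0,0]
    - [0,0,0]
    - [0,0,0]
    - [0,0,0]
    - [0,0,0]
    - [0,0,0]
    - [0,0,0]
    - [0,0,0]
    - [0,0,0]
    - [0,0,0]
    - [0,0,0]
    - [0,0,0]
  delta_rot:
    - [0,0,2.08]
    - [0,0,2.08]
    - [0,0,2.08]
    - [0,0,2.08]
    - [0,0,2.08]
    - [0,0,2.08]
    - [0,0,2.08]
    - [0,0,2.08]
    - [0,0,2.08]
    - [0,0,2.08]
    - [0,0,2.08]
    - [0,0,2.08]

```text
time: 10.78
tool_pos: [0.5256, -0.0985, 0.1559]
tcp_rot: [-2.108, -2.327, 0.003]
wrist_force: [0.9, 0.0, -0.3]
width: 0.355
```

```bash
python3 look.py d; python3 - <<'E'
from h import *
from workcell import *
st=read_state();print(yaw(st),st["tool_pos"],plan(st,(.5257,-.0986,.156),-27))
E
```

```text
tube mid px [338 200]
10.8333 [ 0.5256 -0.0985  0.1559] [-0.5217 -0.3224 -0.0763] 0.3556533462764609 5.321981758730534
5.321981758730534 [ 0.52563034 -0.09853162  0.15593706] (array([-0.01,  0.01, -0.01]), array([-0.0025,  0.0007,  0.5641]))
```

View pics/d.png

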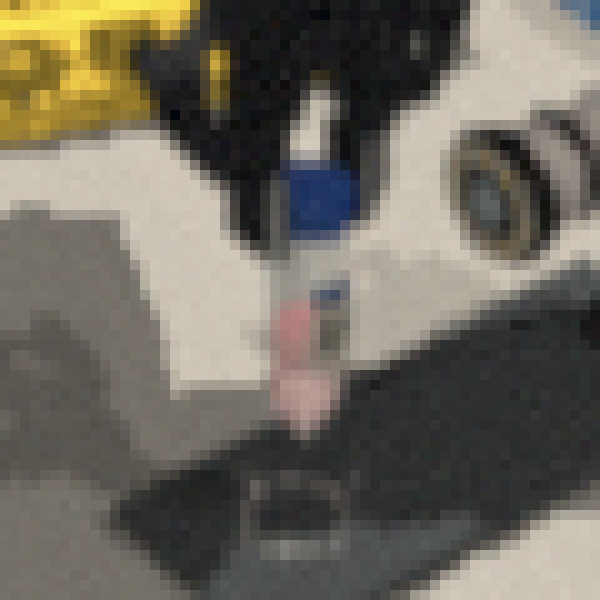

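play_rows:
  slide:
    - [0,0,0]
    - [0,0,0]
    - [0,0,0]
    - [0,0,0]
    - [0,0,0]
    - [0,0,0]
    - [0,0,0]
    - [0,0,0]
    - [0,0,0]
    - [0,0,0]
    - [0,0,0]
    - [0,0,0]
  delta_rot:
    - [0,0,0.61]
    - [0,0,0.61]
    - [0,0,0.61]
    - [0,0,0.61]
    - [0,0,0.61]
    - [0,0,0.61]
    - [0,0,0.61]
    - [0,0,0.61]
    - [0,0,0.61]
    - [0,0,0.61]
    - [0,0,0.61]
    - [0,0,0.61]

```text
time: 11.83
tool_pos: [0.5256, -0.0985, 0.1559]
tcp_rot: [-2.714, -1.58, 0.004]
wrist_force: [0.8, 0.1, -0.6]
width: 0.353
```

```bash
python3 look.py e
```

```text
tube mid px [338 200]
11.8833 [ 0.5256 -0.0985  0.156 ] [ 0.8647 -0.3734 -0.765 ] 0.3546522685042378 -29.59996268994344
```

View pics/e.png

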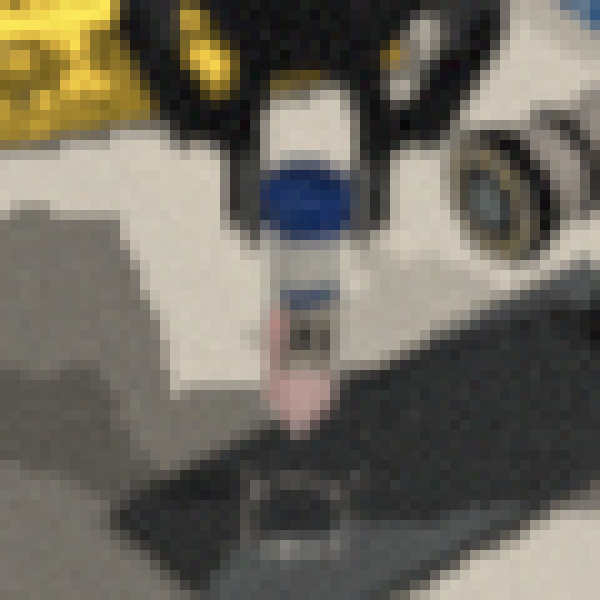

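play_rows:
  slide:
    - [0,0,0]
    - [0,0,0]
    - [0,0,0]
    - [0,0,0]
    - [0,0,0]
    - [0,0,0]
    - [0,0,0]
    - [0,0,0]
  delta_rot:
    - [0,0,0]
    - [0,0,0]
    - [0,0,0]
    - [0,0,0]
    - [0,0,0]
    - [0,0,0]
    - [0,0,0]
    - [0,0,0]

```text
time: 12.55
tool_pos: [0.5256, -0.0985, 0.1559]
tcp_rot: [-2.714, -1.58, 0.004]
wrist_force: [-0.8, -0.6, -0.9]
width: 0.354
```

play_rows:
  slide:
    - [0,0,0]
    - [0,0,0]
    - [0,0,0]
    - [0,0,0]
    - [0,0,0]
    - [0,0,0]
    - [0,0,0]
    - [0,0,0]
    - [0,0,0]
    - [0,0,0]
    - [0,0,0]
    - [0,0,0]
  delta_rot:
    - [0,0,2.06]
    - [0,0,2.06]
    - [0,0,2.06]
    - [0,0,2.06]
    - [0,0,2.06]
    - [0,0,2.06]
    - [0,0,2.06]
    - [0,0,2.06]
    - [0,0,2.06]
    - [0,0,2.06]
    - [0,0,2.06]
    - [0,0,2.06]

```text
time: 13.55
tool_pos: [0.5256, -0.0985, 0.1559]
tcp_rot: [3.061, -0.704, -0.004]
wrist_force: [-0.5, 1.2, -0.7]
width: 0.355
```

```bash
python3 - <<'E'
from h import *
from workcell import *
st=read_state();print(yaw(st),st["q"],st["tool_pos"],plan(st,(.5257,-.0986,.156),-148))
E
```

```text
-115.89457781731072 [-2.31395142e-01  6.97801538e-02  1.98944482e+00 -8.37725447e-04
  1.08488027e+00  1.79174045e+00] [ 0.52559838 -0.09851581  0.1559358 ] (array([ 0.01,  0.  , -0.01]), array([0.0019, 0.0019, 0.5603]))
```

play_rows:
  slide:
    - [0,0,0]
    - [0,0,0]
    - [0,0,0]
    - [0,0,0]
    - [0,0,0]
    - [0,0,0]
    - [0,0,0]
    - [0,0,0]
    - [0,0,0]
    - [0,0,0]
    - [0,0,0]
    - [0,0,0]
  delta_rot:
    - [0,0,0.56]
    - [0,0,0.56]
    - [0,0,0.56]
    - [0,0,0.56]
    - [0,0,0.56]
    - [0,0,0.56]
    - [0,0,0.56]
    - [0,0,0.56]
    - [0,0,0.56]
    - [0,0,0.56]
    - [0,0,0.56]
    - [0,0,0.56]

```text
time: 14.55
tool_pos: [0.5256, -0.0985, 0.1559]
tcp_rot: [2.747, -1.521, -0.003]
wrist_force: [0.0, -0.4, -1.1]
width: 0.353
```

play_rows:
  slide:
    - [0,0,0]
    - [0,0,0]
    - [0,0,0]
    - [0,0,0]
    - [0,0,0]
    - [0,0,0]
    - [0,0,0]
    - [0,0,0]
  delta_rot:
    - [0,0,0]
    - [0,0,0]
    - [0,0,0]
    - [0,0,0]
    - [0,0,0]
    - [0,0,0]
    - [0,0,0]
    - [0,0,0]

```text
time: 15.22
tool_pos: [0.5256, -0.0985, 0.1559]
tcp_rot: [2.747, -1.521, -0.003]
wrist_force: [0.2, 0.8, 0.4]
width: 0.354
```

```bash
python3 look.py f; python3 - <<'E'
from h import *
from workcell import *
st=read_state();print(plan(st,(.44,-.22,.175),-60),plan(st,(.44,-.332,.161),0))
E
```

```text
tube mid px [338 200]
15.2667 [ 0.5256 -0.0985  0.156 ] [-0.1244 -0.3569  0.3799] 0.35087663392796103 -147.95849048633968
(array([ 5.75, 13.71, -1.88]), array([ 9.0000e-04,  2.6000e-03, -1.5352e+00])) (array([15.25, 19.65, -0.48]), array([-7.0000e-04,  3.3000e-03, -2.5824e+00]))
```

View pics/f.png

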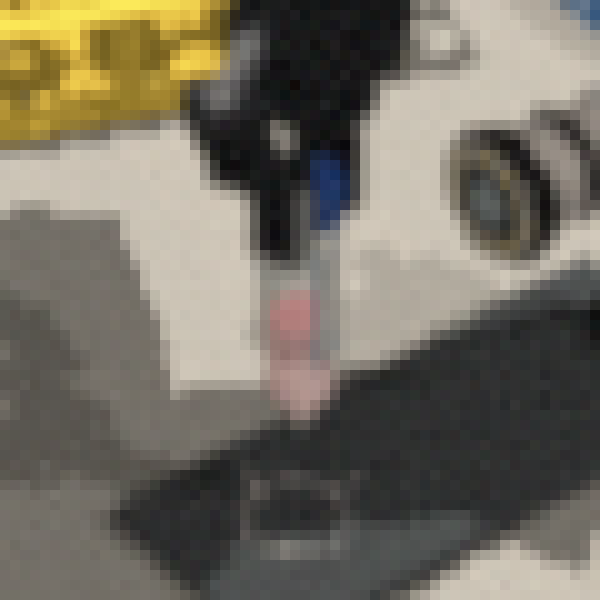

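play_rows:
  slide:
    - [15.2,19.6,0]
    - [15.2,19.6,0]
    - [15.2,19.6,0]
    - [15.2,19.6,0]
    - [15.2,19.6,0]
    - [15.2,19.6,0]
    - [15.2,19.6,0]
    - [15.2,19.6,0]
    - [15.2,19.6,0]
    - [15.2,19.6,0]
    - [15.2,19.6,0]
    - [15.2,19.6,0]
  delta_rot:
    - [0,0,-2.58]
    - [0,0,-2.58]
    - [0,0,-2.58]
    - [0,0,-2.58]
    - [0,0,-2.58]
    - [0,0,-2.58]
    - [0,0,-2.58]
    - [0,0,-2.58]
    - [0,0,-2.58]
    - [0,0,-2.58]
    - [0,0,-2.58]
    - [0,0,-2.58]

```text
time: 16.27
tool_pos: [0.44, -0.3315, 0.1561]
tcp_rot: [-3.071, -0.66, 0.004]
wrist_force: [0.3, 0.2, -0.5]
width: 0.353
```

```bash
python3 - <<'E'
from h import *
from workcell import *
st=read_state();print(yaw(st),st["tool_pos"],plan(st,(.44,-.331,.156),0))
p=pickle.load(open("side_e.pkl","rb"));s=pickle.load(open("st_e.pkl","rb"))
for d in (.09,.096,.102):print(proj(p,s["tool_pos"]-[0,0,d]))
print(proj(p,s["tool_pos"]+[0,0,.016]))
E
```

```text
-65.72563604911254 [ 0.4399768  -0.33154947  0.15613696] (array([ 0.02, -0.05,  0.01]), array([-0.0023,  0.0016, -1.1471]))
[337.81857597 210.80006985]
[337.80748094 212.05796144]
[337.79644184 213.30951271]
[338.02429021 187.47735026]
```

play_rows:
  slide:
    - [0,-0.05,-0.2]
    - [0,-0.05,-0.2]
    - [0,-0.05,-0.2]
    - [0,-0.05,-0.2]
    - [0,-0.05,-0.2]
    - [0,-0.05,-0.2]
    - [0,-0.05,-0.2]
    - [0,-0.05,-0.2]
    - [0,-0.05,-0.2]
    - [0,-0.05,-0.2]
    - [0,-0.05,-0.2]
    - [0,-0.05,-0.2]
  delta_rot:
    - [0,0,-1.147]
    - [0,0,-1.147]
    - [0,0,-1.147]
    - [0,0,-1.147]
    - [0,0,-1.147]
    - [0,0,-1.147]
    - [0,0,-1.147]
    - [0,0,-1.147]
    - [0,0,-1.147]
    - [0,0,-1.147]
    - [0,0,-1.147]
    - [0,0,-1.147]

```text
time: 17.27
tool_pos: [0.4398, -0.3311, 0.1581]
tcp_rot: [-2.222, -2.219, 0.003]
wrist_force: [-0.5, 0.1, -1.6]
width: 0.355
```

```bash
python3 - <<'E'
from h import *
from workcell import *
np.set_printoptions(precision=4,suppress=True)
st=read_state();print(st["time"],yaw(st),st["tool_pos"],plan(st,(.475,-.331,.158),0))
for n in("side","top"):
    p=read_camera(n);pickle.dump(p,open(f"{n}_g.pkl","wb"));I=p["image"][:,:,::-1]
    x,y=proj(p,np.array([.48,-.331,.12])).round().astype(int)
    cv2.imwrite(f"pics/{n}_g.png",cv2.resize(I[y-30:y+30,x-40:x+40],None,fx=10,fy=10,interpolation=cv2.INTER_NEAREST));print(n,x,y)
E
```

```text
17.2667 -0.08090717158582289 [ 0.4398 -0.3311  0.1581] (array([0.01, 3.52, 0.  ]), array([-0.0027,  0.0001, -0.0014]))
side 362 245
top 414 213
```

View pics/side_g.png

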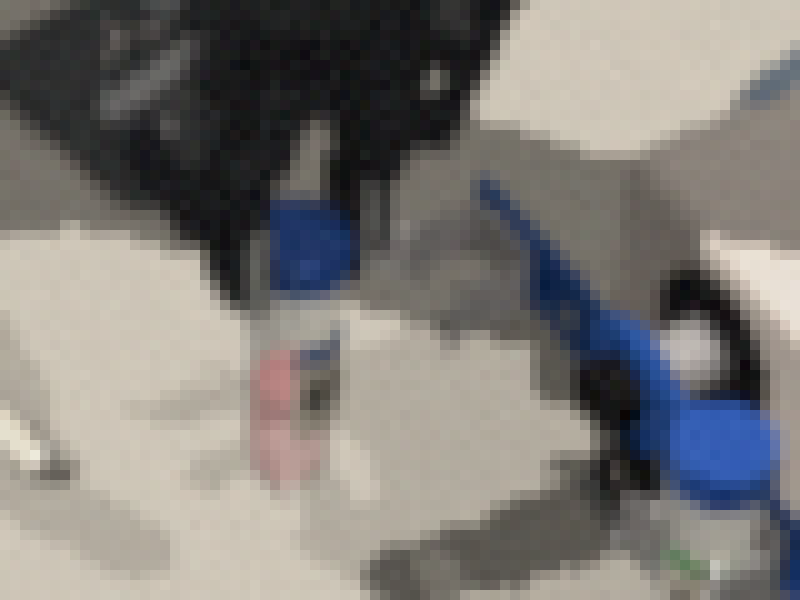

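View pics/top_g.png

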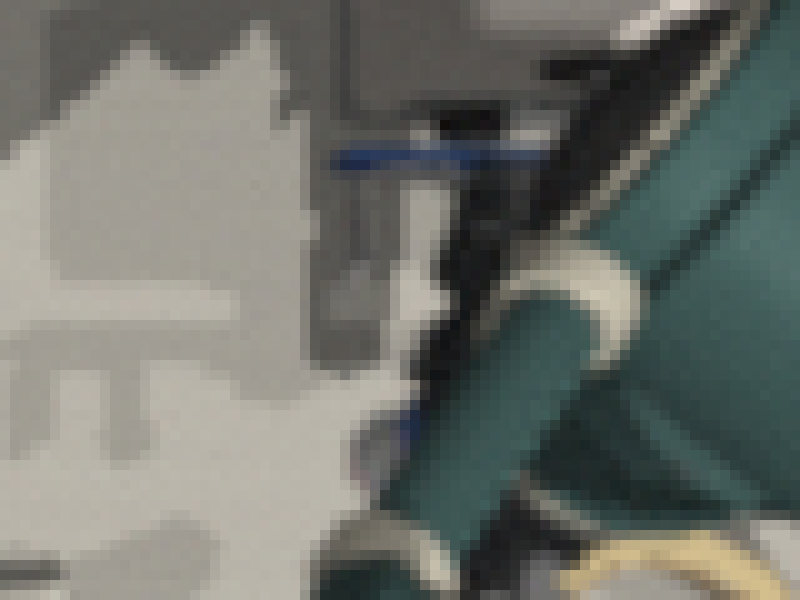

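```bash
python3 - <<'E'
from h import *
p=pickle.load(open("side_g.pkl","rb"));t=np.array([.4398,-.3311,.1581])
for d in(.010,0,-.04,-.08,-.096,-.1):print(d,proj(p,t+[0,0,d]))
I=p["image"][215:275,322:402].astype(int)
for r in(24,27,36,40,42,44,46,47,48):
    print(r+215," ".join("%d,%d,%d"%tuple(I[r,c]) for c in range(23,38)))
q=pickle.load(open("top_g.pkl","rb"));print(proj(q,t+[0,0,-.096]),proj(q,t+[0,0,.016]),proj(q,t+[0,0,-.04]))
E
```

```text
0.01 [351.05065433 238.51913724]
0 [350.96115895 240.90662492]
-0.04 [350.61208604 250.21891958]
-0.08 [350.27664083 259.16766497]
-0.096 [350.14610113 262.65010119]
-0.1 [350.11378164 263.51229529]
239 24,23,23 44,47,45 90,88,84 81,81,78 50,62,93 29,52,99 26,51,96 35,56,102 34,54,102 31,52,101 34,57,105 30,52,101 38,45,70 70,71,71 70,68,65
242 26,29,29 59,57,56 97,97,91 74,74,71 40,51,77 31,49,90 40,60,100 42,66,116 35,59,112 24,50,100 30,52,95 46,61,88 58,57,64 104,101,94 116,113,105
251 205,196,183 183,178,168 166,148,139 171,129,127 179,126,126 179,129,127 135,110,113 105,99,104 98,97,102 98,97,98 114,109,103 166,162,149 179,172,159 179,172,161 179,170,158
255 180,174,160 170,163,155 155,131,123 154,121,117 161,122,118 170,129,127 153,133,125 98,92,83 68,65,61 93,91,84 132,126,115 172,166,152 182,174,160 176,170,157 177,170,157
257 208,199,185 181,171,160 164,138,131 165,132,127 176,140,137 176,146,140 153,138,127 138,130,118 131,124,112 138,129,117 175,166,156 183,176,163 179,173,158 181,172,161 178,171,159
259 190,183,169 172,162,151 171,146,141 178,146,141 187,154,149 189,159,154 180,153,147 174,149,142 178,152,146 174,160,149 200,190,178 208,201,186 199,191,174 186,178,166 178,172,159
261 178,174,158 178,172,159 165,146,140 166,136,134 176,144,139 187,157,150 184,157,151 179,151,144 164,142,134 170,159,151 196,189,176 207,198,186 204,194,181 203,195,182 186,180,168
262 188,182,168 191,183,170 181,168,160 159,142,134 171,141,135 187,157,151 186,159,151 168,147,139 158,147,136 171,165,152 189,182,170 199,193,178 206,198,183 204,196,182 188,180,167
263 203,196,182 206,199,184 198,190,177 180,170,160 165,147,140 189,169,160 188,171,163 168,158,145 168,160,150 176,169,158 177,170,159 190,180,168 203,197,183 205,197,183 198,189,178
[409.58923344 228.35240063] [418.81414985 225.79681714] [413.98820792 227.1337504 ]
```

play_rows:
  slide:
    - [0,1,0]
    - [0,2,0]
    - [0,3,0]
    - [0,3.5,0]
    - [0,4,0]
    - [0,4.4,0]
    - [0,4.8,0]
    - [0,5.2,0]
    - [0,5.5,0]
    - [0,5.5,0]
  delta_rot:
    - [0,0,0]
    - [0,0,0]
    - [0,0,0]
    - [0,0,0]
    - [0,0,0]
    - [0,0,0]
    - [0,0,0]
    - [0,0,0]
    - [0,0,0]
    - [0,0,0]

```text
time: 18.2
tool_pos: [0.4952, -0.3308, 0.1577]
tcp_rot: [-2.221, -2.219, 0.002]
wrist_force: [-0.2, 1.0, -2.5]
width: 0.35
```

```bash
cat > lk.py <<'E'
import sys
from h import *
from workcell import *
np.set_printoptions(precision=4,suppress=True)
st=read_state();print(st["time"],yaw(st),st["tool_pos"],st["wrist_force"],st["torque"],st["width"])
for n in("side","top"):
    p=read_camera(n);pickle.dump(p,open(f"{n}_{sys.argv[1]}.pkl","wb"));I=p["image"][:,:,::-1]
    x,y=proj(p,np.array([.49,-.331,.12])).round().astype(int)
    cv2.imwrite(f"pics/{n}_{sys.argv[1]}.png",cv2.resize(I[y-30:y+30,x-40:x+40],None,fx=10,fy=10,interpolation=cv2.INTER_NEAREST));print(n,x,y)
E
python3 lk.py h
```

```text
18.2 -0.06752929018418305 [ 0.4952 -0.3308  0.1577] [-0.2408  1.0483 -2.4594] [ 0.2524 -0.0067  0.0525] 0.3499320542696058
side 365 244
top 414 210
```

View pics/side_h.png

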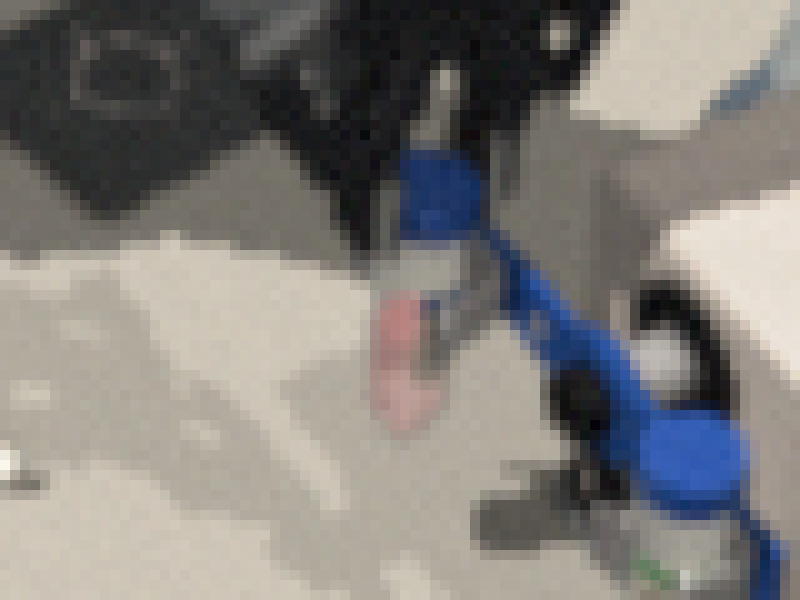

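View pics/top_h.png

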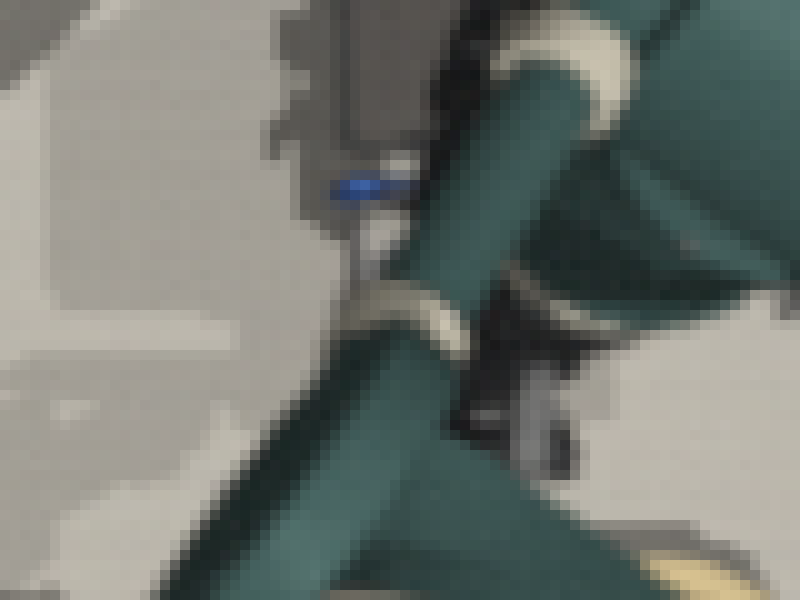

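play_rows:
  slide:
    - [0,0.3,0]
    - [0,0.6,0]
    - [0,0.8,0]
    - [0,0.8,0]
    - [0,0.8,0]
  delta_rot:
    - [0,0,0]
    - [0,0,0]
    - [0,0,0]
    - [0,0,0]
    - [0,0,0]

```text
time: 18.72
tool_pos: [0.5028, -0.3309, 0.1579]
tcp_rot: [-2.221, -2.218, 0.003]
wrist_force: [-4.1, 2.6, 2.0]
width: 0.353
```

```bash
python3 lk.py i
```

```text
18.7167 -0.0676696363202458 [ 0.5028 -0.3309  0.1579] [-4.1316  2.5702  1.9541] [ 0.3223  0.8117 -0.0646] 0.35264420222084014
side 365 244
top 414 210
```

View pics/side_i.png

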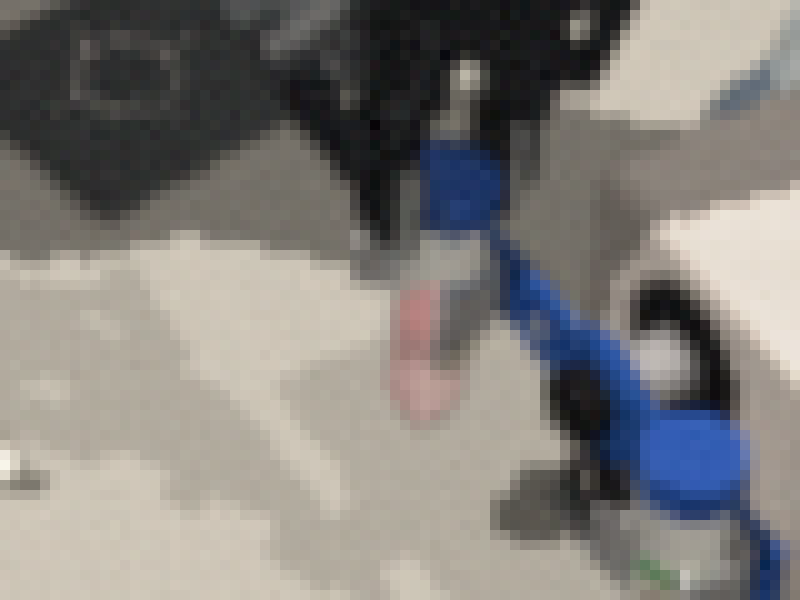

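play_rows:
  slide:
    - [0.1,0.2,0]
    - [0.1,0.4,0]
    - [0.1,0.4,0]
    - [0.1,0.4,0]
  delta_rot:
    - [0,0,0]
    - [0,0,0]
    - [0,0,0]
    - [0,0,0]

```text
time: 19.15
tool_pos: [0.5034, -0.3304, 0.158]
tcp_rot: [-2.217, -2.216, 0.01]
wrist_force: [-13.3, -0.8, 7.3]
width: 0.352
```

```bash
python3 lk.py j
```

```text
19.15 -0.047302223593883086 [ 0.5034 -0.3304  0.158 ] [-13.32    -0.8134   7.2705] [ 0.06    2.4397 -0.0463] 0.3524568523735742
side 365 244
top 414 210
```

View pics/side_j.png

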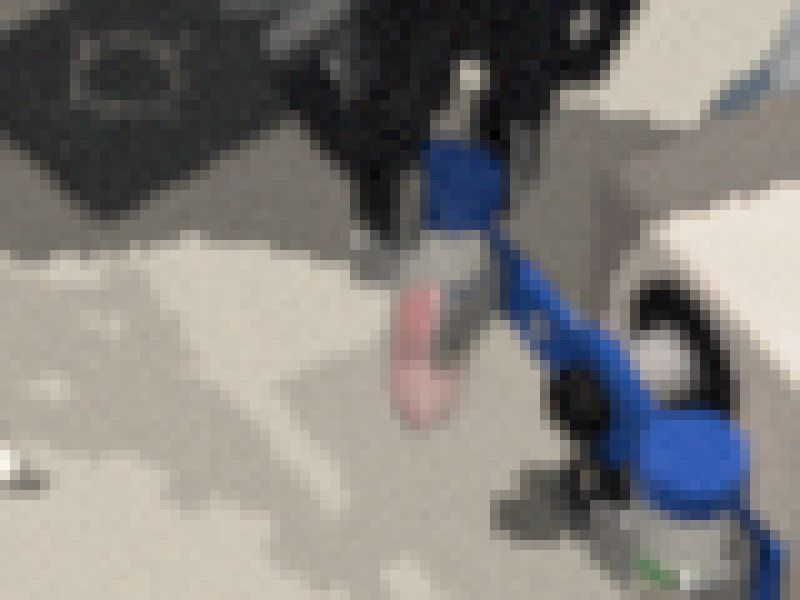

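play_rows:
  slide:
    - [0,0,0]
    - [0,0,0]
    - [0,0,0]
  delta_rot:
    - [0,0,0]
    - [0,0,0]
    - [0,0,0]

```text
time: 19.5
tool_pos: [0.503, -0.3306, 0.1581]
tcp_rot: [-2.218, -2.215, 0.011]
wrist_force: [-4.7, 1.0, 2.3]
width: 0.352
```

play_rows:
  slide:
    - [0,0,0]
    - [0,0,0]
    - [0,0,0]
    - [0,0,0]
    - [0,0,0]
  delta_rot:
    - [0,0,0]
    - [0,0,0]
    - [0,0,0]
    - [0,0,0]
    - [0,0,0]
  hand: 0.52

```text
time: 19.92
tool_pos: [0.5036, -0.3308, 0.1583]
tcp_rot: [-2.218, -2.216, 0.01]
wrist_force: [0.1, -0.2, 0.3]
width: 0.522
```

```bash
python3 lk.py k
```

```text
19.9167 -0.05202438483010999 [ 0.5036 -0.3308  0.1583] [ 0.1482 -0.1704  0.3259] [-0.002   0.0379 -0.0475] 0.52187988143163
side 365 244
top 414 210
```

View pics/side_k.png

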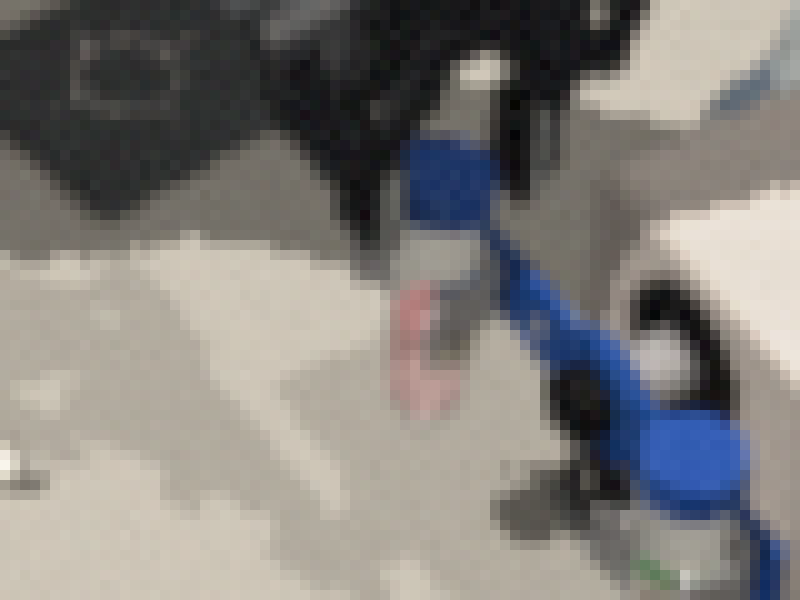

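play_rows:
  slide:
    - [0,-0.2,0]
    - [0,-0.2,0]
    - [0,-0.2,0]
    - [0,-0.2,-1]
    - [0,-0.2,-2.5]
    - [0,-0.2,-5]
    - [0,-0.2,-8]
    - [0,-0.2,-10]
    - [0,-0.2,-10]
    - [0,-0.2,-10]
  delta_rot:
    - [0,0,0]
    - [0,0,0]
    - [0,0,0]
    - [0,0,0]
    - [0,0,0]
    - [0,0,0]
    - [0,0,0]
    - [0,0,0]
    - [0,0,0]
    - [0,0,0]
  hand: 0.6

```text
time: 20.85
tool_pos: [0.5033, -0.3314, 0.2609]
tcp_rot: [-2.221, -2.219, 0.01]
wrist_force: [-0.8, 0.1, -0.3]
width: 0.601
```

play_rows:
  slide:
    - [0,-4,-3]
    - [0,-8,-4]
    - [0,-8,-4]
    - [0,-8,-4]
    - [0,-8,-4]
    - [0,-8,-4]
  delta_rot:
    - [0,0,0]
    - [0,0,0]
    - [0,0,0]
    - [0,0,0]
    - [0,0,0]
    - [0,0,0]

```text
time: 21.35
tool_pos: [0.4238, -0.3308, 0.2998]
tcp_rot: [-2.22, -2.218, 0.009]
wrist_force: [-0.4, -0.4, -0.1]
width: 0.598
```

```bash
python3 lk.py l; python3 - <<'E'
from h import *
p=pickle.load(open("top_l.pkl","rb"));cv2.imwrite("pics/topfull.png",p["image"][:,:,::-1])
E
```

```text
21.35 -0.05386609500854505 [ 0.4238 -0.3308  0.2998] [-0.4162 -0.434  -0.0865] [-0.0229  0.01   -0.0059] 0.598186159848446
side 365 244
top 414 210
```

View pics/side_l.png

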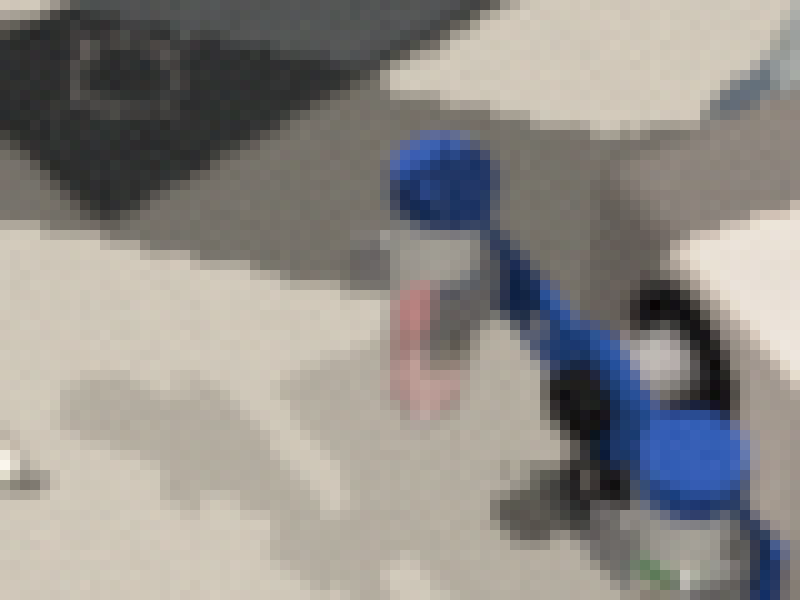

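View pics/topfull.png

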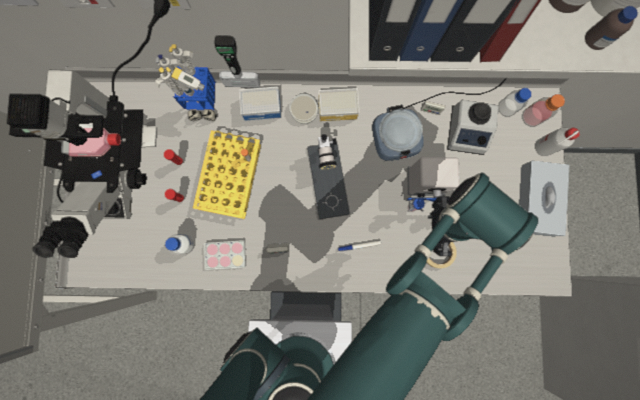

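play_rows:
  slide:
    - [-30,-12,-4]
    - [-30,-12,-4]
    - [-30,-12,-4]
    - [-30,-12,-4]
    - [-30,-12,-4]
    - [-30,-12,-4]
    - [-30,-12,-4]
    - [-30,-12,-4]
    - [-30,-12,-4]
    - [-30,-12,-4]
    - [-30,-12,-4]
    - [-30,-12,-4]
  delta_rot:
    - [0,0,0]
    - [0,0,0]
    - [0,0,0]
    - [0,0,0]
    - [0,0,0]
    - [0,0,0]
    - [0,0,0]
    - [0,0,0]
    - [0,0,0]
    - [0,0,0]
    - [0,0,0]
    - [0,0,0]

```text
time: 22.45
tool_pos: [0.3053, -0.6296, 0.3402]
tcp_rot: [-2.216, -2.219, 0.008]
wrist_force: [0.6, 0.8, -0.3]
width: 0.602
```

```bash
python3 lk.py m; python3 - <<'E'
from h import *
np.set_printoptions(precision=4,suppress=True)
p=pickle.load(open("top_m.pkl","rb"));C=cloud(p)
H=cv2.cvtColor(p["image"],cv2.COLOR_RGB2HSV);I=p["image"].astype(int)
blue=((H[...,0]>100)&(H[...,0]<130)&(H[...,1]>140)&(I[...,2]>80)&(C[...,2]>.155))
for nm,(u0,u1) in{"new":(400,435),"bal":(450,480)}.items():
    m=np.zeros_like(blue);m[185:225,u0:u1]=blue[185:225,u0:u1];a=np.argwhere(m);print(nm,len(a),np.median(C[m],0),atz(p,a[:,1].mean(),a[:,0].mean(),.171))
q=pickle.load(open("side_m.pkl","rb"))
print(proj(q,np.array([.502,-.3304,.165])),proj(q,np.array([.502,-.3304,.06])),proj(q,np.array([.504,-.4604,.165])))
E
```

```text
22.45 0.06469210411569949 [ 0.3053 -0.6296  0.3402] [ 0.5658  0.8196 -0.2632] [-0.006  -0.0445 -0.0115] 0.6019903114567601
side 365 244
top 414 210
new 82 [ 0.503  -0.332   0.1742] [ 0.5034 -0.3327  0.171 ]
bal 78 [ 0.5043 -0.4595  0.173 ] [ 0.5043 -0.4605  0.171 ]
[368.5044 232.1961] [366.7538 255.9758] [393.981  259.9729]
```

View pics/top_m.png

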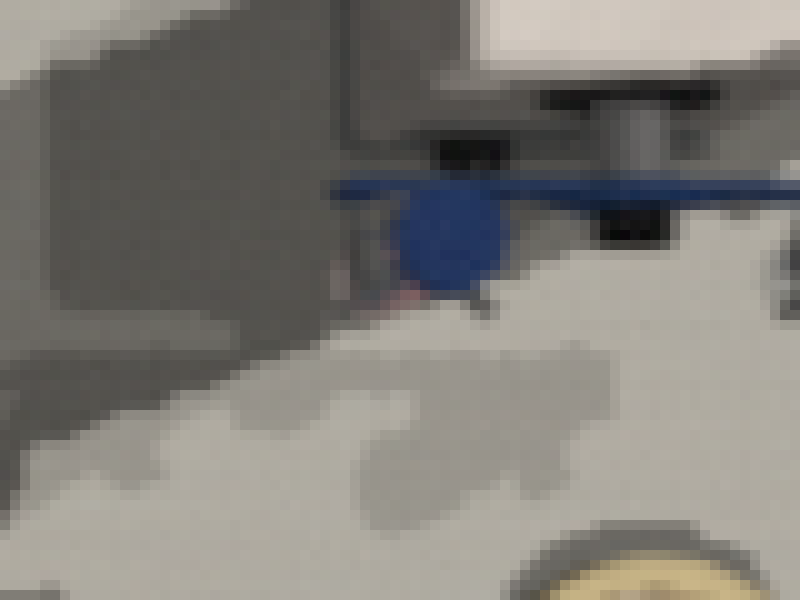

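View pics/side_m.png

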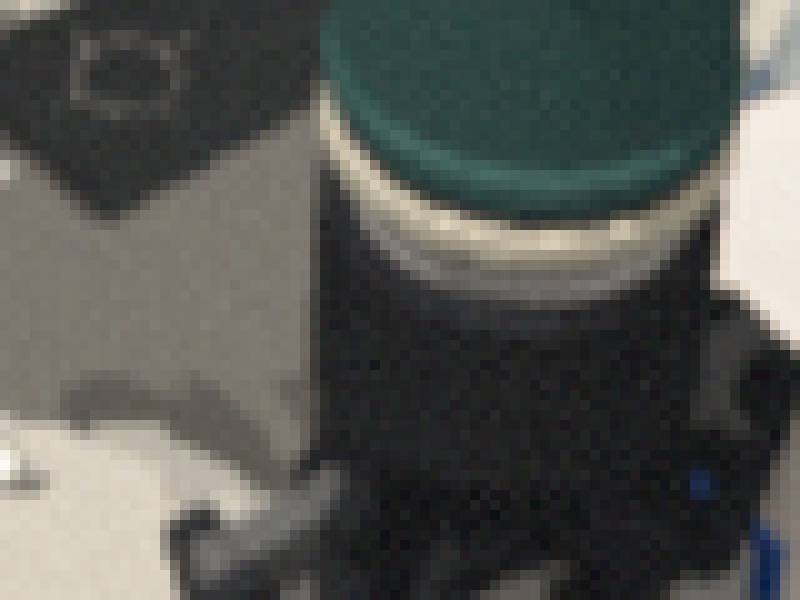

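```bash
python3 - <<'E'
from workcell import *
print(finish_job());print(read_state()["time"])
E
```

```text
the job is handed in; nothing more can be done
None
the job is handed in; nothing more can be done
```

I inspected the labelled tube on all three sides at the camera, pushed it into the left clip and let go. The job is handed in at about 22.5 s of the 58 s; no verdict was reported.

- **Inspection:** I held the tube upright over the ring mark at about lens height and paused about a second on each side. From the label's position in the side pictures, each side should have faced the lens within about 10°; the limit is about 21°. I couldn't see the label while it faced the lens. The side facing the side camera then was blank and grey, which I took to be a plain white patch opposite the label.
- **Insertion:** Resistance was about 4 N near the lips and then rose to 13 N as the tube stopped about 1 mm past the estimated seat, which I took as fully home. I eased off, opened the jaws part-way so they stayed clear of the housing, lifted off and moved the arm well away.
- **Last checks:**
  - The tube's cap is 128 mm from the balance tube's cap (130 mm nominal) and in line with it to about 1 mm.
  - The cap reads about 1 mm above the balance tube's, and the tube looked upright to about 0.03 rad.
  - The balance tube moved less than 1 mm.
  - The pen, timer and tape looked unmoved in the top picture; I didn't measure them.
- **Not confirmed:** At the very end the arm hid the seated tube from the side camera, so the upright check comes from the picture just before. I didn't see the clip's arms closed round the tube directly.

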